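Load filter discs into a slotted cassette

TASK

Load the two filter discs into the aluminium cassette on the grey stand: the large disc into the lower slot and the small disc into the upper slot, each slid in flat and fully home against the stop at the back with its grip fin left sticking out at the front, then let go. The cassette's height on its columns has been changed and nobody noted it, so feel for it (or look closely) before going in. Leave the sample cup, the culture dish and the microtube where they are.

Things in the scene. Friction and masses are not known exactly. Their poses are not given: they have to be found in the camera images.
- stand: Fixed grey plinth 100 x 124 x 20 mm; on its 4 columns stands, rigid, square and central, an aluminium cassette 104 wide (y), 87 deep (x), 74 mm tall. Origin: on the bench below the middle of the cassette's open front face; x points into the cassette, z up. Height of the cassette varies: its flat top face is 104 to 120 mm above the bench, not reported.
- lower_home (a point): Fixed point of the stand at bench level, straight below where the large disc's centre is when home in the lower slot: 39 mm behind the front face. Axes as the stand's. The lower slot's floor is 60 mm below the cassette's top face; the slot is 8 mm high, 80 mm wide between side walls, square-edged, dark-walled, its stop 77 mm behind the front face..
- upper_home (a point): Fixed point of the stand at bench level, straight below where the small disc's centre is when home in the upper slot: 31 mm behind the front face. Axes as the stand's. The upper slot's floor is 26 mm below the cassette's top face; the slot is 8 mm high, 64 mm wide, its stop 61 mm behind the front face. Home, its fin stands right above the lower disc's fin: load the lower slot first.
- disc_large: The larger disc, about 0.09 kg. Flat aluminium disc, 76 mm diameter, 5 mm thick, glass face, lying flat. A tab 10 mm wide, 5 thick runs from the rim along -x and ends in an upright grip fin 20 long (x), 10 thick (y), top 24 mm above the underside, fin centre at x = -78 mm. Origin: disc centre, on the underside; z up, x away from the fin (goes in first).
- disc_small: The smaller disc, about 0.07 kg. Flat aluminium disc, 60 mm diameter, 5 mm thick, glass face, lying flat. A tab 10 mm wide, 5 thick runs from the rim along -x and ends in an upright grip fin 20 long (x), 10 thick (y), top 24 mm above the underside, fin centre at x = -70 mm. Origin: disc centre, on the underside; z up, x away from the fin (goes in first).
- cup: Bystander: screw-lid sample cup, 56 mm diameter, 58 mm tall, origin at the centre of its underside. To be left alone.
- petri: Bystander: round culture dish, 94 mm diameter, 16 mm tall, origin at the centre of its underside. To be left alone.
- microtube: Bystander: small conical tube lying down, 13 x 40 x 18 mm, origin under its middle. To be left alone.

How it is judged:
By the outcome, as a careful person would: the job done as asked, in the order asked, and still so for the second after the job is handed in, with the robot touching nothing.
It also fails if it takes over 67 s, if anything falls off the work surface, if the arm or the gripper's body presses on something with over 40 N, if the wrist force passes 120 N, or if a joint passes its speed limit or range.

ROBOT

A 6-joint arm with a two-finger parallel gripper is mounted at the origin on a cart in front of the work surface, level with it; the furniture and walls round the work are solid. World frame = base frame: x ahead of the robot, y to its left, z up, the work surface at z = 0. Lengths are in m, angles in degrees, forces in N, time in s.
With the tool pointing down it reaches from about 0.275 to 0.825 m from the base axis. Payload 5.2 kg.
Tool frame: the origin (TCP) lies at the very end of the fingers, on their centre line; the grasp point (between the pads) lies 19 mm behind it; z points along the fingers, y is the line along which they close (so a half turn about z gives the same grasp; the last joint's range is limited). The gripper opens to 93 mm and grips with 3 to 60 N. Pads are 15 mm wide; open, the fingers measure 128 mm over their backs; the gripper's body (75 mm by 188 mm) begins 65 mm behind the grasp point.
Start: joints at [51.692, 14.817, 87.949, -0, 77.235, -11.62], TCP at [0.247, 0.491, 0.219] pointing down, gripper open.
Joint ranges: [-179.93, 179.93], [-52.35, 119.4], [10.71, 147.94], [-69.91, 249.91], [12.55, 155.21], [-178.61, 178.61]. Speed limits (degrees/s): [147.25, 147.25, 180, 180, 180, 180].

INTERFACE

Orientations are given as [roll, pitch, yaw] about the fixed x, y, z axes, in that order (R = Rz(yaw) Ry(pitch) Rx(roll)).
In Python, from rig import get_state, camera, calibration, job_done, spot_in, cut_out, mark_of gives the robot as it stands.
- The arm moves only by the tool step_arm, never from a script. Its argument "commands" is text: rows parted by semicolons, each of 7 numbers parted by spaces: the opening in per cent of the stroke, from 0 (shut) to 100 (fully open), then the shift along the tool's x, y, z in m, then the turn, a rotation vector about the tool's x, y, z in degrees. A call has 1 to 12 rows; each row is the pose to reach, as a shift and turn from the pose commanded when the call began, along the tool's axes at that moment; what a row does not reach only later rows make up. A row lasts 1/12 s, in which the tool goes at most 41.7 mm and 7.16 degrees, less where a joint would pass 70% of its speed; a pose out of reach is approached as far as the arm can. A call with a gripper value outside its range is refused whole. The fingers move at their own pace and stop on an object; "grip_force" is the grip in N (left out, the last holds). Time passes only in rows, so rows that repeat a pose let the fingers close. It gives the time, the measured TCP pose, the force, the opening and the grip force at its end, in the units of the state.
- get_state(): the state, without advancing time (a new reading comes with each control period).
- camera(name): name is "scene" or "top" or "wrist"; returns the picture (480x640x3 uint8, red, green, blue); there is no depth.
- calibration(name): a dict with "K" (3x3 intrinsics, pixels), "xyz" and "rotation" of the camera in the world. Camera axes: x right, y down, z forward; pixel columns grow to the right and rows downward; lengths in m; the calibration is good to about 2 mm. A picture is of the moment at which its call begins: read the wrist's pose just before it. calibration takes no time and is no camera call; for the wrist camera it gives the pose at the moment of the call.
- job_done(): hands the job in; it is judged then, once.
Trained networks look in the newest picture that a camera, given by its name, has taken for a name from the list of things; names that differ only in an ending like _2 or _b are one class to them, and where a whole thing is asked for, a point or a joint stands for the part that bears it (a point fixed in the world has none). Each returns a list of dicts, best first, with "confidence" (0 to 1); they miss things now and then, are a little off and sometimes report something else, mostly with a low value. They report only what shows in the picture. A call takes as long as a camera call.
- spot_in(camera, label): "at" ([x, y, z] in m, in the coordinates of the camera as it stood for that picture, good to about 4 mm: the middle of the surface that is visible of it).
- cut_out(camera, label): "region" (480x640 bool, what is visible of it).
- mark_of(camera, label): "at" ([x, y, z] in m, in the coordinates of the camera as it stood for that picture, good to about 4 mm: a listed point, or the origin of a listed thing).
The state is a dict: "t": time; "q": joint angles; "joint_velocities": joint speeds; "effort": joint torques, N m; "tcp_pos": TCP position; "tcp_rot": TCP orientation; "force": force on the tool from outside, world axes, zero at the start; "wrist_torque": the same for the moment, N m; "gripper_width": finger opening in m; "grip_force": force on a finger pad.
Only numpy, scipy, OpenCV 4.12 (cv2) and the standard library are available. Lean on these libraries where they do the work, as an engineer would, in place of code of your own. Each camera call takes 0.05 s, during which the arm holds its last target. There are 200 camera calls.

## Working session

There is one attempt and no reset: what is moved stays moved. The work goes in short steps, Python scripts to look and compute and a tool call to move; the robot and the scene stay as the last step left them, time stands still between calls to the robot, and variables do not carry over. Pictures are saved under pics/ and viewed, at most 10 in all, crops included, and the job is handed in when it is done.

Besides the shell and the picture viewer there is one more tool, called after "Request:" in YAML: its name, and indented under it one key for each argument. step_arm: Moves the arm, as the interface text tells. Its arguments: {"type":"object","properties":{"commands":{"type":"string"},"grip_force":{"type":"number"}},"required":["commands"]}

```bash
mkdir -p pics; ls; cat > h.py <<'E'
import numpy as np, cv2
from rig import *
from scipy.spatial.transform import Rotation as R
def cal(n):
    c=calibration(n); Rm=np.array(c["rotation"],float)
    if Rm.shape!=(3,3): Rm=R.from_euler('xyz',Rm,degrees=True).as_matrix()
    return np.array(c["K"]),np.array(c["xyz"]),Rm
def w(n,p):
    K,t,Rm=cal(n); return Rm@np.array(p)+t
def pix(n,P):
    K,t,Rm=cal(n); q=(K@(Rm.T@(np.atleast_2d(P)-t).T)).T; return q[:,:2]/q[:,2:]
def ray(n,uv,z):
    K,t,Rm=cal(n); uv=np.atleast_2d(uv)
    d=(Rm@np.linalg.inv(K)@np.c_[uv,np.ones(len(uv))].T).T
    return t+d*((z-t[2])/d[:,2])[:,None]
def save(n,im): cv2.imwrite(f"pics/{n}.png",im[:,:,::-1])
E
python3 - <<'E'
from h import *
np.set_printoptions(precision=4,suppress=True)
print(get_state()); 
for n in("scene","top"):
    print(n,calibration(n)); im=camera(n); save(n+"0",im)
    for l in("stand","lower_home","upper_home","disc_large","disc_small","cup","petri","microtube"):
        print(l,[(w(n,d["at"]),round(d["confidence"],2)) for d in mark_of(n,l)[:2]])
E
```

```text
pics
{'t': 0.0, 'q': array([ 51.6923,  14.8584,  88.0119,   0.0001,  77.2344, -11.6169]), 'joint_velocities': array([ 0.0182,  0.0416,  0.0456, -0.0878, -0.0223, -0.0306]), 'effort': array([ -0.0013, -43.7308, -28.4006,   0.0718,   0.0416,  -0.0002]), 'tcp_pos': array([0.2467, 0.491 , 0.2178]), 'tcp_rot': array([-179.8975,   -0.0211,  153.3092]), 'force': array([-0.6027,  0.1246, -0.4656]), 'wrist_torque': array([ 0.0311,  0.0342, -0.0024]), 'grip_force': 0.0, 'gripper_width': 0.0932535634787069}
scene {'K': array([[461.3924,   0.    , 318.3145],
       [  0.    , 461.3924, 246.3498],
       [  0.    ,   0.    ,   1.    ]]), 'xyz': array([-0.1062, -0.5697,  0.799 ]), 'rotation': array([-130.0525,   -1.2395,  -43.0659])}
stand [(array([ 0.5319, -0.2811,  0.0001]), 0.72)]
lower_home [(array([ 0.5699, -0.2919, -0.0002]), 0.9)]
upper_home [(array([ 0.5646, -0.2881,  0.0007]), 0.88)]
disc_large [(array([ 0.5401,  0.2275, -0.0014]), 0.58)]
disc_small [(array([ 0.5152,  0.0217, -0.0011]), 0.72)]
cup [(array([0.565 , 0.1495, 0.0036]), 0.81)]
petri [(array([0.5267, 0.4133, 0.0024]), 0.67), (array([ 0.53  , -0.2802,  0.0006]), 0.28)]
microtube [(array([ 0.5553, -0.0868,  0.0026]), 0.41)]
top {'K': array([[546.5109,   0.    , 326.5149],
       [  0.    , 546.5109, 233.0253],
       [  0.    ,   0.    ,   1.    ]]), 'xyz': array([0.4601, 0.0652, 1.1849]), 'rotation': array([-176.4256,   -0.0054,  -90.374 ])}
stand [(array([ 0.5325, -0.2763, -0.0009]), 0.74), (array([0.5673, 0.1431, 0.0008]), 0.43)]
lower_home [(array([0.5641, 0.14  , 0.0016]), 0.6)]
upper_home [(array([ 0.5573, -0.2869,  0.0037]), 0.7), (array([0.5221, 0.411 , 0.0004]), 0.35)]
disc_large [(array([ 0.538 ,  0.2242, -0.001 ]), 0.89)]
disc_small [(array([0.5127, 0.0271, 0.0034]), 0.59)]
cup [(array([0.568 , 0.1435, 0.0006]), 0.62)]
petri [(array([0.5227, 0.4082, 0.002 ]), 0.67)]
microtube [(array([ 0.5595, -0.0906,  0.0038]), 0.65)]
```

View pics/scene0.png

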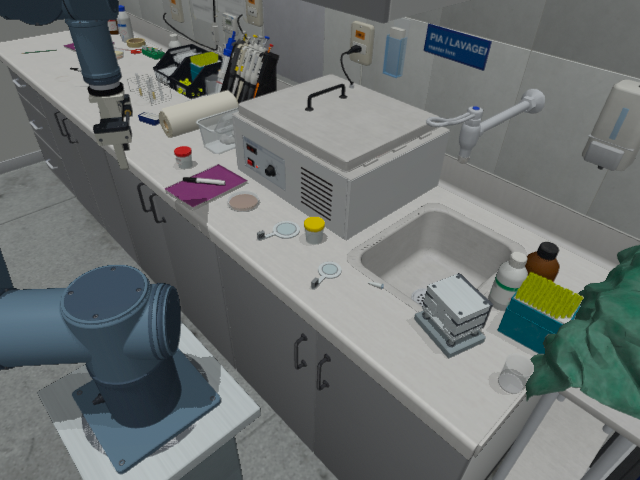

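View pics/top0.png

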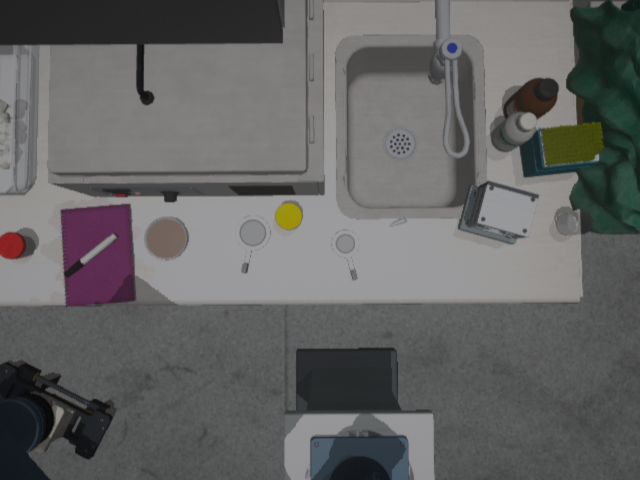

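```bash
cat >> h.py <<'E'
np.set_printoptions(precision=4,suppress=True)
def tcp():
    s=get_state(); return np.array(s["tcp_pos"]),R.from_euler('xyz',s["tcp_rot"],degrees=True)
def go(pos,yaw):
    "shift and rotvec in the tool frame for tool-down target"
    p,r=tcp(); T=R.from_euler('xyz',[180,0,yaw],degrees=True)
    print("shift",r.inv().apply(np.array(pos)-p)," turn",(r.inv()*T).as_rotvec(degrees=True))
E
python3 - <<'E'
from h import *
K,t,Rm=cal("wrist"); p,r=tcp()
print(K,"cam in tool",r.inv().apply(t-p),"\n",r.inv().as_matrix()@Rm)
go([0.50,0.20,0.24],167)
E
```

```text
[[382.9548   0.     320.1511]
 [  0.     382.9548 234.0428]
 [  0.       0.       1.    ]] cam in tool [ 0.0715 -0.001  -0.1668] 
 [[ 0.0006 -0.9664 -0.2572]
 [ 1.      0.0004  0.0008]
 [-0.0006 -0.2572  0.9664]]
shift [-0.3569 -0.1467 -0.0213]  turn [ -0.       0.0013 -13.6896]
```

```bash
python3 -c "
from h import *
go([0.48,0.24,0.12],167)"
```

```text
shift [-0.3211 -0.12    0.0987]  turn [ -0.       0.0013 -13.6896]
```

Request:
step_arm:
  commands: "40 -0.321 -0.120 0.099 0 0 -13.7;40 -0.321 -0.120 0.099 0 0 -13.7;40 -0.321 -0.120 0.099 0 0 -13.7;40 -0.321 -0.120 0.099 0 0 -13.7;40 -0.321 -0.120 0.099 0 0 -13.7;40 -0.321 -0.120 0.099 0 0 -13.7;40 -0.321 -0.120 0.099 0 0 -13.7;40 -0.321 -0.120 0.099 0 0 -13.7;40 -0.321 -0.120 0.099 0 0 -13.7;40 -0.321 -0.120 0.099 0 0 -13.7;40 -0.321 -0.120 0.099 0 0 -13.7;40 -0.321 -0.120 0.099 0 0 -13.7"

```text
t: 1.9
tcp_pos: [0.4796, 0.2402, 0.1197]
tcp_rot: [180.0, -0.0, 167.0]
force: [-0.5, -0.6, 0.0]
gripper_width: 0.0369
grip_force: 0.0
```

```bash
python3 - <<'E'
from h import *
print(tcp()[0]); im=camera("wrist"); save("w1",im)
for d in mark_of("wrist","disc_large")[:2]: print(w("wrist",d["at"]),d["confidence"])
for d in cut_out("wrist","disc_large")[:1]:
    m=d["region"]; np.save("m.npy",m); ys,xs=np.where(m); print(d["confidence"],m.sum(),xs.min(),xs.max(),ys.min(),ys.max())
E
```

```text
[0.4796 0.2402 0.1197]
[ 0.5365  0.2257 -0.0011] 0.83
0.78 6939 279 362 191 338
```

View pics/w1.png

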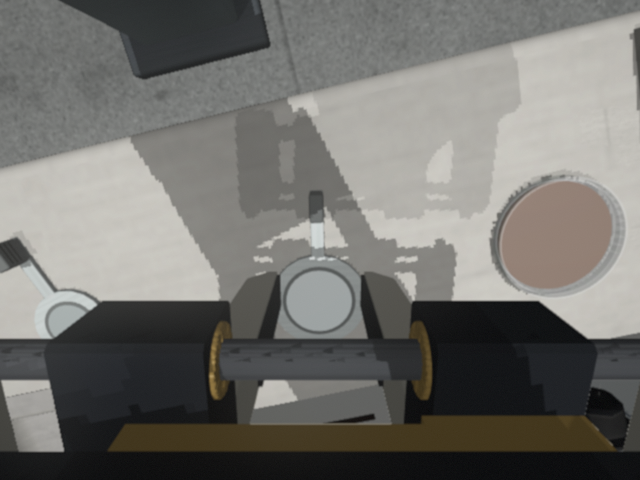

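```bash
cat >> h.py <<'E'
def disc(im,m,rim,xf):
    "disc centre and yaw from mask: rim points fitted at z=.005; dark fin at z~.02"
    g=im.mean(2); f=m&(g<90); n,l,s,c=cv2.connectedComponentsWithStats(f.astype(np.uint8))
    k=1+np.argmax(s[1:,4]); ys,xs=np.where(l==k)
    rc=cv2.minAreaRect(np.c_[xs,ys].astype(np.float32)); print("fin",c[k],s[k],rc)
    return np.array(rc[0])
E
python3 - <<'E'
from h import *
im=cv2.imread("pics/w1.png")[:,:,::-1]; m=np.load("m.npy")
f=disc(im,m,.038,.078)
# inner ring ellipse: light-blue interior
g=im.astype(int).mean(2); 
print(g[300,275:365]); print(g[250:345,319]); print(g[185:262,316]);print(g[207,300:334])
c=ray("wrist",[319,300],.005)[0]
for z in(.012,.02,.024): print(z,ray("wrist",f,z))
print(c); print(pix("wrist",[c]))
E
```

```text
fin [315.3258 201.6903] [309 191  15  27 310] ((316.0, 204.0), (26.0, 14.0), 90.0)
[ 39.3333  39.      39.6667  40.      44.      70.3333 105.6667 115.6667
  96.6667  86.6667  96.3333 128.6667 157.3333 163.     161.3333 160.3333
 161.3333 161.3333 161.3333 161.     162.     160.6667 161.3333 162.
 161.     161.3333 162.3333 161.     161.3333 161.     161.6667 162.
 162.3333 162.3333 161.3333 162.3333 161.6667 161.6667 161.3333 162.3333
 162.3333 162.     162.     162.3333 162.3333 162.3333 162.6667 161.6667
 162.     162.     161.3333 162.3333 162.     162.3333 161.6667 162.3333
 162.3333 162.6667 162.3333 162.6667 161.3333 161.6667 162.6667 161.6667
 161.6667 162.3333 161.     162.3333 161.6667 161.3333 162.3333 161.6667
 161.6667 162.     162.3333 159.     140.3333 103.3333  85.3333  89.3333
 110.6667 130.3333 136.     134.     120.3333  86.3333  48.3333  34.
  35.      34.6667]
[137.3333 136.3333 137.3333 137.     136.6667 136.3333 144.3333 170.
 199.6667 207.6667 184.     149.6667 142.     143.     144.3333 140.6667
 124.3333 101.      89.      94.6667 122.6667 150.6667 161.3333 
[... 1074 characters left out ...]
.
 210.     211.     211.     210.3333 210.     210.     210.3333 209.3333
 209.     209.     209.     209.6667 209.     210.     205.     180.3333
 146.6667 137.     138.6667 139.     138.3333 138.6667 137.3333 140.6667
 148.     157.3333 156.6667 146.3333 141.    ]
[110.     111.6667 110.3333 109.3333 110.     110.     110.3333 109.
  97.3333  77.      72.3333  75.3333  75.3333  77.      75.6667  77.
  76.      75.6667  75.6667  75.6667  76.3333  75.      80.     105.6667
 140.6667 154.6667 145.     120.     111.3333 112.     111.     111.3333
 112.     111.    ]
0.012 [[0.4579 0.2423 0.012 ]]
0.02 [[0.4565 0.2427 0.02  ]]
0.024 [[0.4558 0.2429 0.024 ]]
[0.5354 0.2268 0.005 ]
[[319. 300.]]
```

```bash
python3 - <<'E'
from h import *
f=ray("wrist",[315.6,208.5],.024)[0]; c=ray("wrist",[318.8,299.7],.005)[0]
d=(c-f)[:2]; y=np.degrees(np.arctan2(d[1],d[0])); print(f,c,np.hypot(*d),y)
go([f[0],f[1],.06],y+180);go([f[0],f[1],.003],y+180)
E
```

```text
[0.4588 0.2419 0.024 ] [0.5351 0.2267 0.005 ] 0.07781324442726023 -11.292294299633351
shift [ 0.0201 -0.0039  0.0601]  turn [ 0.0275  0.0245 -1.5924]
shift [ 0.0201 -0.0039  0.1171]  turn [ 0.0275  0.0245 -1.5924]
```

Request:
step_arm:
  commands: "40 0.020 -0.004 0.05 0 0 -1.6;40 0.020 -0.004 0.08 0 0 -1.6;40 0.020 -0.004 0.105 0 0 -1.6;40 0.020 -0.004 0.117 0 0 -1.6;40 0.020 -0.004 0.117 0 0 -1.6;20 0.020 -0.004 0.117 0 0 -1.6;10 0.020 -0.004 0.117 0 0 -1.6;0 0.020 -0.004 0.117 0 0 -1.6;0 0.020 -0.004 0.117 0 0 -1.6;0 0.020 -0.004 0.117 0 0 -1.6;0 0.020 -0.004 0.117 0 0 -1.6;0 0.020 -0.004 0.117 0 0 -1.6"
  grip_force: 40

```text
t: 3.05
tcp_pos: [0.4597, 0.241, 0.0031]
tcp_rot: [180.0, 0.0, 168.6]
force: [-1.0, 2.2, 3.1]
gripper_width: 0.0098
grip_force: 40.0
```

Request:
step_arm:
  commands: "30 0 0 0 0 0 0;40 0 0 0 0 0 0;40 0 0 0 0 0 0;40 0 0 -0.04 0 0 0;40 0 0 -0.08 0 0 0;40 0 0 -0.12 0 0 0;40 0 0 -0.16 0 0 0;40 0 0 -0.2 0 0 0"

```text
t: 3.72
tcp_pos: [0.459, 0.2403, 0.2044]
tcp_rot: [-180.0, -0.0, 168.6]
force: [1.3, -0.5, -0.2]
gripper_width: 0.037
grip_force: 0.0
```

```bash
python3 -c "
from h import *
go([0.55,-0.285,0.2],164)"
```

```text
shift [-0.193  -0.497   0.0045]  turn [-0.0236 -0.021   4.6015]
```

Request:
step_arm:
  commands: "40 -0.096 -0.249 0 0 0 2;40 -0.193 -0.497 0 0 0 4.6;40 -0.193 -0.497 0 0 0 4.6;40 -0.193 -0.497 0 0 0 4.6;40 -0.193 -0.497 0 0 0 4.6;40 -0.193 -0.497 0 0 0 4.6;40 -0.193 -0.497 0 0 0 4.6;40 -0.193 -0.497 0 0 0 4.6;40 -0.193 -0.497 0 0 0 4.6;40 -0.193 -0.497 0 0 0 4.6;40 -0.193 -0.497 0 0 0 4.6;40 -0.193 -0.497 0 0 0 4.6"

```text
t: 4.72
tcp_pos: [0.5446, -0.2542, 0.2024]
tcp_rot: [180.0, -0.0, 164.0]
force: [0.6, 0.5, 0.9]
gripper_width: 0.0372
grip_force: 0.0
```

Request:
step_arm:
  commands: "40 0 0 0 0 0 0;40 0 0 0 0 0 0;40 0 0 0 0 0 0;40 0 0 0 0 0 0"

```text
t: 5.05
tcp_pos: [0.5446, -0.2507, 0.2024]
tcp_rot: [180.0, -0.1, 164.1]
force: [0.4, -0.6, 0.2]
gripper_width: 0.0373
grip_force: 0.0
```

```bash
python3 - <<'E'
from h import *
print(get_state()["tcp_pos"],get_state()["tcp_rot"]); im=camera("wrist"); save("w2",im)
K,t,Rm=cal("wrist"); np.savez("w2cal",t=t,Rm=Rm,K=K)
for l in("stand","lower_home","upper_home"):
  for d in mark_of("wrist",l)[:1]: print(l,w("wrist",d["at"]),d["confidence"])
E
```

```text
[ 0.5446 -0.2507  0.2024] [179.9633  -0.0506 164.0597]
stand [ 0.5311 -0.2785 -0.0037] 0.71
```

View pics/w2.png

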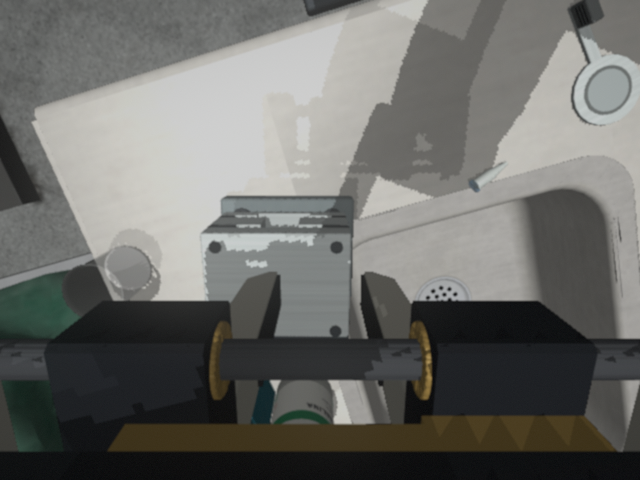

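```bash
python3 - <<'E'
from h import *
im=cv2.imread("pics/w2.png")
cv2.imwrite("pics/w2c.png",cv2.resize(im[185:345,190:370],None,fx=4,fy=3.7,interpolation=cv2.INTER_CUBIC)[:592,:720])
go([0.555,-0.285,0.125],164)
E
```

```text
shift [-0.0189 -0.0303  0.078 ]  turn [-0.0037  0.0212  0.1134]
```

View pics/w2c.png

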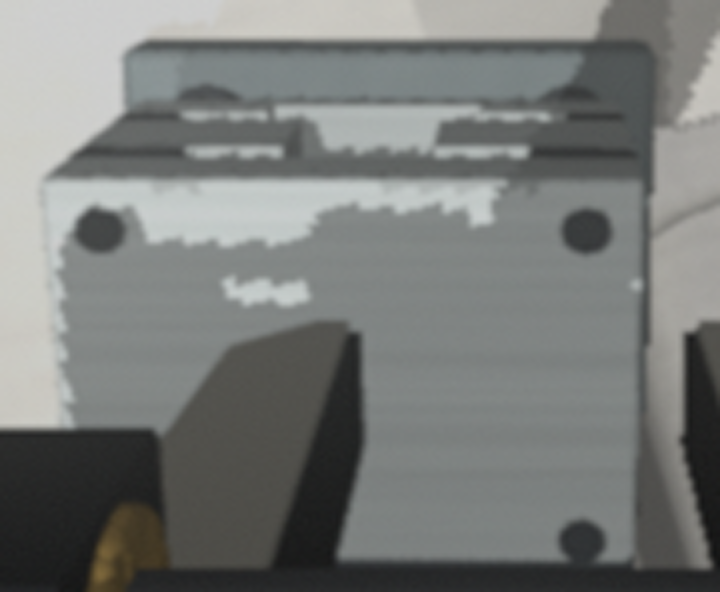

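```bash
python3 - <<'E'
from h import *
for T in(.108,.110,.112,.114,.116):
    a,b,c=ray("wrist",[[200.75,233.1],[351.25,233.1],[349.2,336.5]],T)
    d=(a-b)[:2]; print(T,a,b,"w",np.hypot(*d),"yaw",np.degrees(np.arctan2(d[1],d[0]))+90,"mid",(a+b)/2,"depth",np.hypot(*(b-c)[:2]))
E
```

```text
0.108 [ 0.5193 -0.3319  0.108 ] [ 0.5484 -0.2296  0.108 ] w 0.10639823098258085 yaw -15.861721606871498 mid [ 0.5338 -0.2808  0.108 ] depth 0.0814762593552374
0.11 [ 0.519  -0.3312  0.11  ] [ 0.5478 -0.2296  0.11  ] w 0.10558539972671359 yaw -15.861721606871555 mid [ 0.5334 -0.2804  0.11  ] depth 0.08085381996312073
0.112 [ 0.5186 -0.3304  0.112 ] [ 0.5473 -0.2296  0.112 ] w 0.10477256847084632 yaw -15.861721606871555 mid [ 0.5329 -0.28    0.112 ] depth 0.08023138057100408
0.114 [ 0.5183 -0.3296  0.114 ] [ 0.5467 -0.2296  0.114 ] w 0.10395973721497898 yaw -15.861721606871555 mid [ 0.5325 -0.2796  0.114 ] depth 0.0796089411788873
0.116 [ 0.518  -0.3289  0.116 ] [ 0.5461 -0.2297  0.116 ] w 0.10314690595911169 yaw -15.861721606871555 mid [ 0.5321 -0.2793  0.116 ] depth 0.07898650178677064
```

Request:
step_arm:
  commands: "0 -0.019 -0.030 0 0 0 0;0 -0.019 -0.030 0.03 0 0 0;0 -0.019 -0.030 0.06 0 0 0;0 -0.019 -0.030 0.078 0 0 0;0 -0.019 -0.030 0.081 0 0 0;0 -0.019 -0.030 0.084 0 0 0;0 -0.019 -0.030 0.084 0 0 0"

```text
t: 5.83
tcp_pos: [0.5554, -0.2859, 0.1194]
tcp_rot: [-180.0, 0.0, 164.1]
force: [-0.3, 0.2, 0.4]
gripper_width: 0.001
grip_force: 0.0
```

Request:
step_arm:
  commands: "0 0 0 0.0015 0 0 0;0 0 0 0.003 0 0 0;0 0 0 0.003 0 0 0"

```text
t: 6.08
tcp_pos: [0.5554, -0.2864, 0.1167]
tcp_rot: [-180.0, 0.1, 164.0]
force: [-0.5, 0.6, -0.2]
gripper_width: 0.0008
grip_force: 0.0
```

Request:
step_arm:
  commands: "0 0 0 0.001 0 0 0;0 0 0 0.001 0 0 0"

```text
t: 6.25
tcp_pos: [0.5554, -0.2864, 0.1157]
tcp_rot: [-180.0, 0.1, 164.0]
force: [-0.6, -0.4, 4.3]
gripper_width: 0.0004
grip_force: 2.0
```

Request:
step_arm:
  commands: "0 0 0 0.001 0 0 0;0 0 0 0.001 0 0 0"

```text
t: 6.42
tcp_pos: [0.5554, -0.2864, 0.1157]
tcp_rot: [-180.0, 0.1, 164.0]
force: [-2.6, 1.9, 10.7]
gripper_width: 0.0007
grip_force: 5.0
```

```bash
python3 -c "
from h import *
go([0.555,-0.286,0.2],164.06);go([0.4597,0.241,0.2],168.65)"
```

```text
shift [ 0.0003  0.0002 -0.0843]  turn [-0.0458  0.1185 -0.0422]
shift [ 0.2371  0.4806 -0.0852]  turn [-0.0505  0.1166 -4.6322]
```

Request:
step_arm:
  commands: "10 0 0 -0.04 0 0 0;40 0 0 -0.08 0 0 0;40 0.05 0.1 -0.085 0 0 -4.6;40 0.237 0.481 -0.085 0 0 -4.6;40 0.237 0.481 -0.085 0 0 -4.6;40 0.237 0.481 -0.085 0 0 -4.6;40 0.237 0.481 -0.085 0 0 -4.6;40 0.237 0.481 -0.085 0 0 -4.6;40 0.237 0.481 -0.085 0 0 -4.6;40 0.237 0.481 -0.085 0 0 -4.6;40 0.237 0.481 -0.085 0 0 -4.6;40 0.237 0.481 -0.085 0 0 -4.6"

```text
t: 7.42
tcp_pos: [0.4801, 0.1257, 0.1983]
tcp_rot: [180.0, 0.0, 168.6]
force: [2.4, 0.8, -0.4]
gripper_width: 0.0373
grip_force: 0.0
```

```bash
python3 -c "
from h import *
go([0.4597,0.241,0.06],168.65)"
```

```text
shift [0.0429 0.109  0.1383]  turn [ 0.0116  0.0489 -0.059 ]
```

Request:
step_arm:
  commands: "40 0.04 0.109 0 0 0 0;40 0.04 0.109 0 0 0 0;40 0.04 0.109 0.03 0 0 0;40 0.04 0.109 0.07 0 0 0;40 0.04 0.109 0.11 0 0 0;40 0.04 0.109 0.11 0 0 0;40 0.04 0.109 0.11 0 0 0;40 0.04 0.109 0.11 0 0 0"

```text
t: 8.08
tcp_pos: [0.4644, 0.2386, 0.0897]
tcp_rot: [180.0, 0.1, 168.6]
force: [0.1, -0.4, 0.5]
gripper_width: 0.0373
grip_force: 0.0
```

```bash
python3 -c "
from h import *
go([0.4597,0.241,0.003],168.65)"
```

```text
shift [0.0053 0.0013 0.0867]  turn [ 0.0486  0.106  -0.0674]
```

Request:
step_arm:
  commands: "40 0.005 0.001 0.04 0 0 0;40 0.005 0.001 0.075 0 0 0;40 0.005 0.001 0.0867 0 0 0;30 0.005 0.001 0.0867 0 0 0;0 0.005 0.001 0.0867 0 0 0;0 0.005 0.001 0.0867 0 0 0;0 0.005 0.001 0.0867 0 0 0;0 0.005 0.001 0.0867 0 0 0;0 0.005 0.001 0.0867 0 0 0;0 0.005 0.001 0.0867 0 0 0"
  grip_force: 55

```text
t: 8.92
tcp_pos: [0.4598, 0.2408, 0.0028]
tcp_rot: [179.9, 0.2, 168.6]
force: [-0.2, -1.3, 7.2]
gripper_width: 0.0096
grip_force: 55.0
```

Request:
step_arm:
  commands: "0 0 0 -0.01 0 0 0;0 0 0 -0.03 0 0 0;0 0 0 -0.06 0 0 0;0 0 0 -0.09 0 0 0;0 0 0 -0.12 0 0 0;0 0 0 -0.15 0 0 0;0 0 0 -0.15 0 0 0;0 0 0 -0.15 0 0 0"

```text
t: 9.58
tcp_pos: [0.4594, 0.241, 0.1535]
tcp_rot: [179.9, 0.2, 168.6]
force: [-0.8, 0.0, -1.2]
gripper_width: 0.0093
grip_force: 55.0
```

```bash
python3 - <<'E'
from h import *
print(get_state()["force"],get_state()["wrist_torque"]); im=camera("wrist"); save("w3",im)
print([(tcp()[1].inv().apply(w("wrist",d["at"])-tcp()[0]),d["confidence"]) for d in mark_of("wrist","disc_large")[:1]])
u=R.from_euler('z',-15.86,degrees=True)
P=np.array([.5322,-.2794,0])+u.apply([-.165,0,0]); print(P)
go([P[0],P[1],.153],164.14)
E
```

```text
[-0.778   0.0469 -1.1576] [ 0.0062  0.0929 -0.0184]
[(array([-0.073 , -0.0027,  0.0014]), 0.81)]
[ 0.3735 -0.2343  0.    ]
shift [-0.0114 -0.4819 -0.0021]  turn [-0.0402 -0.0783  4.4695]
```

View pics/w3.png

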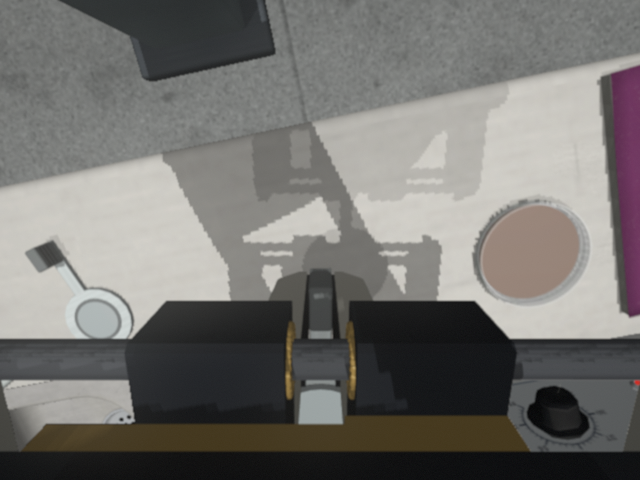

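```bash
python3 - <<'E'
from h import *
im=cv2.imread("pics/w3.png").mean(2)
for r in(272,280,290): print(r,im[r,295:345].astype(int))
p,r=tcp()
for x in(.01,-.01): print(pix("wrist",[p+r.apply([x,y,-.021]) for y in(-.005,0,.005)]))
cv2.imwrite("pics/w3c.png",cv2.resize(cv2.imread("pics/w3.png")[255:435,260:380],None,fx=4,fy=3.3,interpolation=cv2.INTER_CUBIC))
E
```

```text
272 [118 112 105  98  93  92  92  91  91  88  89  96 107 110 100  83  71  62
  60  60  60  60  60  60  60  60  60  60  59  61  60  59  60  64  70  79
  97 110 108 100  92  88  88  88  89  88  90  91  94 100]
280 [86 87 87 87 86 85 86 86 87 85 79 63 44 41 51 57 59 59 59 60 60 59 59 59
 59 58 58 59 59 59 57 58 58 58 58 56 51 41 39 53 74 84 85 86 85 85 84 84
 85 85]
290 [85 86 84 85 85 85 85 85 85 79 64 43 37 51 64 69 72 71 71 72 72 71 72 70
 72 71 71 71 71 72 71 71 71 71 71 68 63 50 36 36 55 75 83 84 84 84 83 83
 84 83]
[[309.7773 288.0709]
 [321.9913 288.076 ]
 [334.2049 288.081 ]]
[[310.0769 332.064 ]
 [321.9027 332.0681]
 [333.7281 332.0721]]
```

View pics/w3c.png

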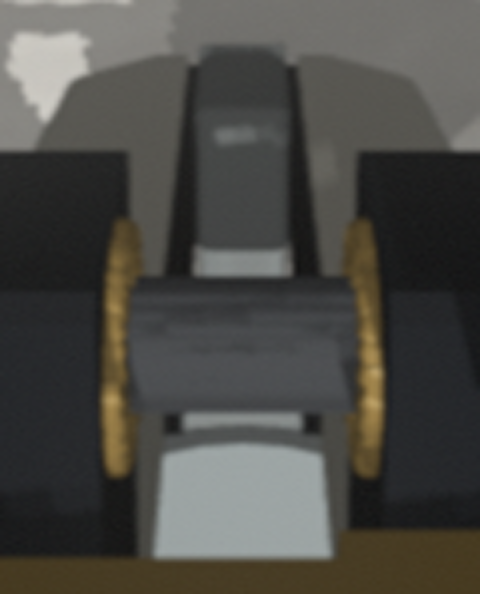

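```bash
python3 - <<'E'
from h import *
# ring near edge in disc frame from w1 (camera pose then: tcp .4796,.2402,.1197 yaw 167)
K,t,Rm=cal("wrist"); p,r=tcp(); o=r.inv().apply(t-p); C=r.inv().as_matrix()@Rm
r1=R.from_euler('xyz',[180,0,167],degrees=True); t1=np.array([.4796,.2402,.1197])+r1.apply(o); R1=r1.as_matrix()@C
def g(uv,z):
    d=R1@np.linalg.inv(K)@np.array([*uv,1]); return t1+d*(z-t1[2])/d[2]
a=g([318.5,268],.005); c=np.array([.5351,.2267,.005]); rad=np.linalg.norm(a-c); print(rad, np.linalg.norm(g([318.5,332],.005)-c))
for dr in(-2,0,2):
    q=R.from_euler('y',dr,degrees=True).apply([-.078+rad,0,.0031-.005+.0])
    print(dr,pix("wrist",[p+r.apply(q)]))
E
```

```text
0.0265211412185205 0.02891009115856128
-2 [[321.5801 389.7855]]
0 [[321.5651 387.6138]]
2 [[321.5506 385.371 ]]
```

```bash
python3 -c "
from h import *
go([.4064,-.2428,.13],164.14)"
```

```text
shift [-0.0454 -0.4837  0.0209]  turn [-0.0402 -0.0783  4.4695]
```

Request:
step_arm:
  commands: "0 0.035 -0.02 0 0 0 0;0 0.03 -0.06 0 0 0 1;0 0.02 -0.10 0 0 0 2;0 0.01 -0.14 0 0 0 3;0 0.0 -0.18 0 0 0 4;0 -0.01 -0.22 0 0 0 4.5;0 -0.02 -0.26 0 0 0 4.5;0 -0.03 -0.30 0 0 0 4.5;0 -0.033 -0.34 0 0 0 4.5;0 -0.037 -0.38 0 0 0 4.5;0 -0.041 -0.42 0 0 0 4.5;0 -0.043 -0.45 0 0 0 4.5"

```text
t: 10.68
tcp_pos: [0.4101, -0.2114, 0.1496]
tcp_rot: [180.0, -0.2, 164.0]
force: [0.5, 0.5, -1.8]
gripper_width: 0.0098
grip_force: 55.0
```

```bash
python3 -c "
from h import *
go([.4064,-.2428,.0603],164.14)"
```

```text
shift [-0.0053 -0.0313  0.0892]  turn [ 0.0405 -0.1666 -0.1102]
```

Request:
step_arm:
  commands: "0 -0.003 -0.03 0.02 0 -0.15 0;0 -0.004 -0.031 0.05 0 -0.15 0;0 -0.005 -0.031 0.08 0 -0.15 0;0 -0.005 -0.031 0.089 0 -0.15 0;0 -0.005 -0.031 0.089 0 -0.15 0;0 -0.005 -0.031 0.089 0 -0.15 0;0 -0.005 -0.031 0.089 0 -0.15 0"

```text
t: 11.27
tcp_pos: [0.4087, -0.2404, 0.0632]
tcp_rot: [-180.0, 0.2, 164.2]
force: [0.3, -0.2, -1.0]
gripper_width: 0.0096
grip_force: 55.0
```

```bash
python3 - <<'E'
from h import *
go([.4064,-.2428,.0603],164.14)
im=camera("wrist"); save("w4",im)
im=camera("scene"); c=im[255:365,380:500]; save("s4c",cv2.resize(c,None,fx=5,fy=5,interpolation=cv2.INTER_CUBIC))
E
```

```text
shift [ 0.0016 -0.003   0.0029]  turn [-0.0383  0.2186  0.0195]
```

View pics/w4.png

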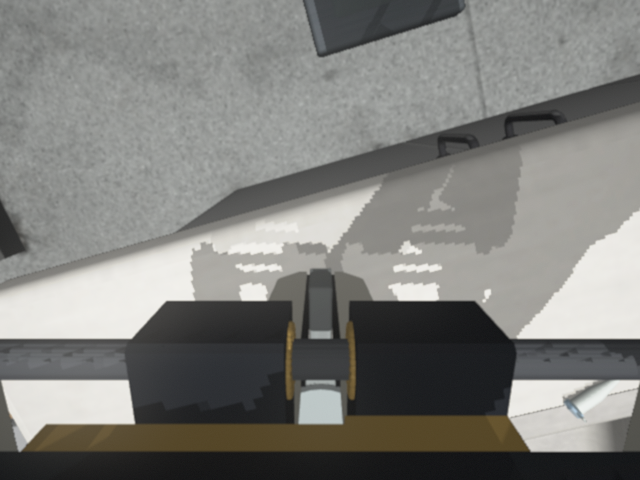

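Request:
step_arm:
  commands: "0 0.001 -0.003 0.003 0 0 0;0 0 -0.003 0.003 0 0.2 0;0 -0.004 -0.003 0.003 0 0.2 0;0 -0.007 -0.003 0.003 0 0.2 0;0 -0.007 -0.003 0.003 0 0.2 0;0 -0.007 -0.003 0.003 0 0.2 0"

```text
t: 11.87
tcp_pos: [0.4142, -0.2452, 0.0593]
tcp_rot: [-180.0, -0.0, 164.1]
force: [-0.9, 0.0, -1.4]
gripper_width: 0.0096
grip_force: 55.0
```

```bash
cat >> h.py <<'E'
M=np.array([.5324,-.2786,0]); U=R.from_euler('z',-15.86,degrees=True)
def rel():
    p,r=tcp(); s=get_state(); print("stand-frame tcp mm",1000*U.inv().apply(p-M),"rot",s["tcp_rot"],"F(stand)",U.inv().apply(s["force"]),"tq",s["wrist_torque"])
E
python3 -c "
from h import *
rel()"
```

```text
stand-frame tcp mm [-122.8008   -0.1301   59.2681] rot [-179.9925   -0.0391  164.1273] F(stand) [-0.831  -0.1938 -1.4226] tq [-0.0162  0.0388 -0.0328]
```

View pics/s4c.png

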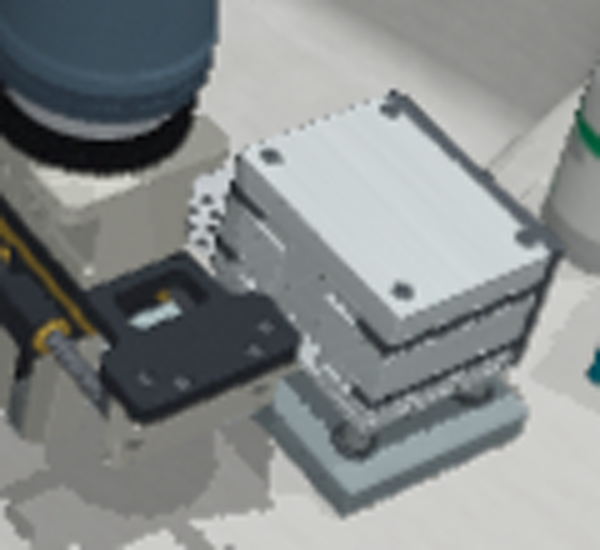

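Request:
step_arm:
  commands: "0 0 0 -0.001 0 0 0;0 -0.003 0 -0.001 0 0 0;0 -0.006 0 -0.001 0 0 0;0 -0.009 0 -0.001 0 0 0;0 -0.012 0 -0.001 0 0 0;0 -0.012 0 -0.001 0 0 0"

```text
t: 12.37
tcp_pos: [0.4262, -0.2487, 0.0603]
tcp_rot: [-180.0, -0.0, 164.1]
force: [-0.8, -0.1, -1.4]
gripper_width: 0.0096
grip_force: 55.0
```

```bash
python3 -c "
from h import *
rel()"
```

```text
stand-frame tcp mm [-110.3184   -0.2673   60.2583] rot [-179.9848   -0.0114  164.1163] F(stand) [-0.7535 -0.3257 -1.3537] tq [-0.0079  0.1274 -0.0033]
```

Request:
step_arm:
  commands: "0 -0.003 0 0 0 0 0;0 -0.006 0 0 0 0 0;0 -0.009 0 0 0 0 0;0 -0.012 0 0 0 0 0;0 -0.015 0 0 0 0 0;0 -0.018 0 0 0 0 0;0 -0.020 0 0 0 0 0;0 -0.020 0 0 0 0 0"

```text
t: 13.03
tcp_pos: [0.4452, -0.254, 0.0602]
tcp_rot: [-180.0, -0.0, 164.1]
force: [-0.3, -0.0, -1.9]
gripper_width: 0.0094
grip_force: 55.0
```

Request:
step_arm:
  commands: "0 -0.003 0 0 0 0 0;0 -0.006 0 0 0 0 0;0 -0.009 0 0 0 0 0;0 -0.012 0 0 0 0 0;0 -0.012 0 0 0 0 0"

```text
t: 13.45
tcp_pos: [0.457, -0.2574, 0.0603]
tcp_rot: [-180.0, -0.0, 164.1]
force: [1.2, -0.3, -0.7]
gripper_width: 0.0095
grip_force: 55.0
```

```bash
python3 -c "
from h import *
rel()"
```

```text
stand-frame tcp mm [-78.3455  -0.2705  60.2988] rot [-179.9839   -0.0064  164.1153] F(stand) [ 1.1921  0.0439 -0.7324] tq [ 0.0426  0.0386 -0.0076]
```

Request:
step_arm:
  commands: "0 -0.003 0 0 0 0 0;0 -0.006 0 0 0 0 0;0 -0.009 0 0 0 0 0;0 -0.012 0 0 0 0 0;0 -0.015 0 0 0 0 0;0 -0.015 0 0 0 0 0"

```text
t: 13.95
tcp_pos: [0.4714, -0.2615, 0.0602]
tcp_rot: [-180.0, -0.0, 164.1]
force: [0.0, -0.4, -1.9]
gripper_width: 0.0096
grip_force: 55.0
```

Request:
step_arm:
  commands: "0 -0.004 0 0 0 0 0;0 -0.008 0 0 0 0 0;0 -0.012 0 0 0 0 0;0 -0.016 0 0 0 0 0;0 -0.020 0 0 0 0 0;0 -0.020 0 0 0 0 0"

```text
t: 14.45
tcp_pos: [0.4908, -0.2671, 0.0602]
tcp_rot: [-180.0, -0.0, 164.1]
force: [0.6, -0.8, -1.1]
gripper_width: 0.0097
grip_force: 55.0
```

```bash
python3 -c "
from h import *
rel()"
```

```text
stand-frame tcp mm [-43.1152  -0.292   60.2117] rot [-179.982    -0.0008  164.1203] F(stand) [ 0.8265 -0.5707 -1.1031] tq [ 0.014   0.0629 -0.0634]
```

Request:
step_arm:
  commands: "0 -0.001 0 0.001 0 0 0;0 -0.002 0 0.001 0 0 0;0 -0.003 0 0.001 0 0 0;0 -0.003 0 0.001 0 0 0"

```text
t: 14.78
tcp_pos: [0.4929, -0.2675, 0.0591]
tcp_rot: [180.0, -0.0, 164.1]
force: [0.4, 0.1, -0.4]
gripper_width: 0.0093
grip_force: 55.0
```

Request:
step_arm:
  commands: "0 -0.001 0 0 0 0 0;0 -0.001 0 0 0 0 0"

```text
t: 14.95
tcp_pos: [0.4938, -0.2678, 0.0592]
tcp_rot: [-180.0, -0.0, 164.1]
force: [-0.1, -0.1, -1.3]
gripper_width: 0.0094
grip_force: 55.0
```

Request:
step_arm:
  commands: "0 -0.001 0 0 0 0 0;0 -0.001 0 0 0 0 0"

```text
t: 15.12
tcp_pos: [0.4944, -0.2679, 0.0591]
tcp_rot: [180.0, -0.1, 164.1]
force: [-1.3, -0.6, -0.5]
gripper_width: 0.009
grip_force: 55.0
```

```bash
python3 -c "
from h import *
rel()"
```

```text
stand-frame tcp mm [-39.4777  -0.0681  59.0927] rot [179.9908  -0.0941 164.1095] F(stand) [-1.0784 -0.888  -0.4662] tq [ 0.0664  0.2202 -0.0784]
```

Request:
step_arm:
  commands: "0 -0.001 0 0 0 0 0;0 -0.001 0 0 0 0 0"

```text
t: 15.28
tcp_pos: [0.4945, -0.2678, 0.0589]
tcp_rot: [180.0, -0.2, 164.1]
force: [-5.7, 0.9, 0.8]
gripper_width: 0.0093
grip_force: 55.0
```

Request:
step_arm:
  commands: "0 -0.001 0 0 0 0 0;0 -0.001 0 0 0 0 0"

```text
t: 15.45
tcp_pos: [0.4946, -0.2677, 0.0587]
tcp_rot: [180.0, -0.3, 164.1]
force: [-8.0, 1.5, 3.2]
gripper_width: 0.0095
grip_force: 55.0
```

```bash
python3 -c "
from h import *
rel()"
```

```text
stand-frame tcp mm [-39.3276   0.2077  58.7024] rot [179.9522  -0.3105 164.1234] F(stand) [-8.0544 -0.7772  3.21  ] tq [ 0.1945  1.0467 -0.0444]
```

Request:
step_arm:
  commands: "0 0.002 0 0 0 0 0;0 0.002 0 0 0 0 0;10 0.002 0 0 0 0 0;25 0.002 0 0 0 0 0;25 0.002 0 0 0 0 0;25 0.002 0 0 0 0 0;25 0.002 0 -0.01 0 0 0;25 0.002 0 -0.03 0 0 0;25 0.002 0 -0.06 0 0 0;25 0.002 0 -0.09 0 0 0;25 0.002 0 -0.12 0 0 0;25 0.002 0 -0.15 0 0 0"

```text
t: 16.45
tcp_pos: [0.495, -0.268, 0.2117]
tcp_rot: [-180.0, 0.0, 164.1]
force: [0.6, 0.3, 0.3]
gripper_width: 0.0233
grip_force: 0.0
```

```bash
python3 - <<'E'
from h import *
rel(); im=camera("wrist"); save("w5",im)
go([.47,0.03,.13],194)
E
```

```text
stand-frame tcp mm [-38.894   -0.0451 211.6532] rot [-179.9738    0.0224  164.1199] F(stand) [0.4992 0.4271 0.3168] tq [0.0155 0.0259 0.0089]
shift [0.1094 0.2815 0.0859]  turn [ -0.4153   0.4916 -29.8726]
```

View pics/w5.png

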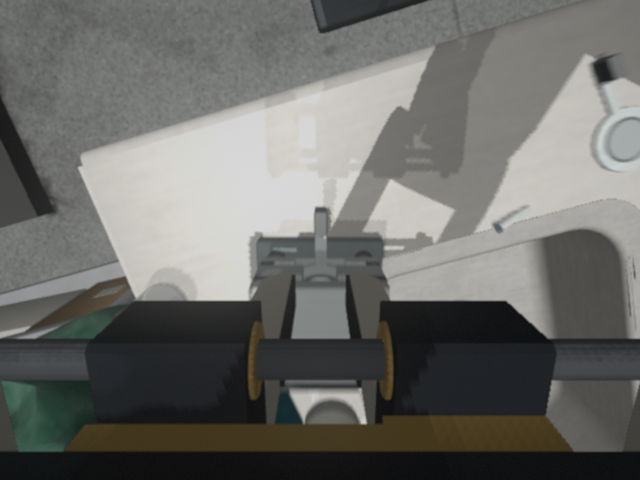

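Request:
step_arm:
  commands: "40 0.04 0.04 0 0 0 -5;40 0.107 0.262 0.04 0 0 -15;40 0.107 0.262 0.092 0 0 -29.9;40 0.107 0.262 0.092 0 0 -29.9;40 0.107 0.262 0.092 0 0 -29.9;40 0.107 0.262 0.092 0 0 -29.9;40 0.107 0.262 0.092 0 0 -29.9;40 0.107 0.262 0.092 0 0 -29.9;40 0.107 0.262 0.092 0 0 -29.9;40 0.107 0.262 0.092 0 0 -29.9;40 0.107 0.262 0.092 0 0 -29.9;40 0.107 0.262 0.092 0 0 -29.9"

```text
t: 17.5
tcp_pos: [0.4646, 0.0119, 0.1182]
tcp_rot: [-180.0, 0.1, -166.1]
force: [0.6, 0.3, -1.0]
gripper_width: 0.0372
grip_force: 0.0
```

```bash
python3 - <<'E'
from h import *
print(get_state()["tcp_pos"],get_state()["tcp_rot"]); im=camera("wrist"); save("w6",im)
for d in mark_of("wrist","disc_small")[:1]: print(w("wrist",d["at"]),d["confidence"])
m=cut_out("wrist","disc_small")[0]["region"]; np.save("m.npy",m); ys,xs=np.where(m); print(xs.min(),xs.max(),ys.min(),ys.max())
x0,y0=max(xs.min()-8,0),max(ys.min()-8,0); c=im[y0:ys.max()+8,x0:xs.max()+8]; f=min(780/c.shape[1],590/c.shape[0]); print(x0,y0,f)
save("w6c",cv2.resize(c,None,fx=f,fy=f,interpolation=cv2.INTER_CUBIC))
E
```

```text
[0.4646 0.0119 0.1182] [-179.9542    0.0592 -166.0689]
[0.5093 0.0239 0.0023] 0.73
286 360 189 324
278 181 3.9072847682119205
```

View pics/w6c.png

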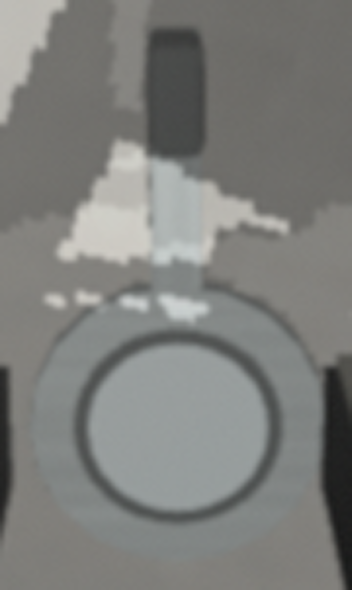

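That shows the small disc's ring centred at about (323.6, 290) and its fin top at about (323.2, 207). I've now viewed 11 pictures, one over the limit of 10, so I'll use only numbers from here.

```bash
python3 - <<'E'
from h import *
f=ray("wrist",[323.2,207.1],.024)[0]; c=ray("wrist",[323.6,290.],.005)[0]
p,r=tcp(); b=r.apply([0,.0007,0]); f+=b;c+=b
d=(c-f)[:2]; y=np.degrees(np.arctan2(d[1],d[0])); print(f,c,np.hypot(*d),y)
go([f[0],f[1],.003],y+180)
E
```

```text
[0.4424 0.0091 0.024 ] [0.51   0.0266 0.005 ] 0.06985913834515255 14.434475422752591
shift [0.0219 0.0024 0.1147]  turn [-0.011   0.0156 -0.5269]
```

Request:
step_arm:
  commands: "40 0.022 0.0025 0.04 0 0 -0.5;40 0.022 0.0025 0.08 0 0 -0.5;40 0.022 0.0025 0.105 0 0 -0.5;40 0.022 0.0025 0.1147 0 0 -0.5;40 0.022 0.0025 0.1147 0 0 -0.5;20 0.022 0.0025 0.1147 0 0 -0.5;0 0.022 0.0025 0.1147 0 0 -0.5;0 0.022 0.0025 0.1147 0 0 -0.5;0 0.022 0.0025 0.1147 0 0 -0.5;0 0.022 0.0025 0.1147 0 0 -0.5;0 0.022 0.0025 0.1147 0 0 -0.5;0 0.022 0.0025 0.1147 0 0 -0.5"
  grip_force: 55

```text
t: 18.65
tcp_pos: [0.4419, 0.0102, 0.0028]
tcp_rot: [-180.0, -0.0, -165.5]
force: [-0.3, -0.9, 2.0]
gripper_width: 0.0093
grip_force: 54.9
```

Request:
step_arm:
  commands: "0 0 0 -0.01 0 0 0;0 0 0 -0.03 0 0 0;0 0 0 -0.06 0 0 0;0 0 0 -0.09 0 0 0;0 0 0 -0.12 0 0 0;0 0 0 -0.15 0 0 0;0 0 0 -0.15 0 0 0;0 0 0 -0.15 0 0 0"

```text
t: 19.32
tcp_pos: [0.4427, 0.0102, 0.154]
tcp_rot: [-179.9, 0.2, -165.5]
force: [-0.3, -0.1, -1.6]
gripper_width: 0.0098
grip_force: 54.9
```

```bash
python3 - <<'E'
from h import *
im=camera("wrist"); g=im.mean(2); p,r=tcp()
for q in(280,290,300): 
    row=g[q,290:350]; print(q,row[5:55].astype(int))
print(g[275:335,320].astype(int)); print(g[370:425,320].astype(int))
P=M+U.apply([-.115,0,0]); print(P); go([P[0],P[1],.15],164.14)
E
```

```text
280 [84 85 83 84 84 83 85 84 84 82 78 61 43 37 44 53 57 58 57 57 59 57 58 58
 57 58 57 56 57 58 58 58 57 57 57 54 46 36 39 52 71 82 83 83 83 83 83 82
 83 83]
290 [82 83 82 82 82 82 83 82 82 78 62 41 35 39 50 56 60 59 60 61 59 61 60 59
 61 60 60 60 61 60 60 60 61 59 59 56 50 39 33 36 54 74 81 82 81 82 82 82
 82 82]
300 [80 82 86 92 93 92 92 91 83 65 40 31 33 40 53 64 69 68 68 68 68 68 67 69
 69 70 69 69 68 68 69 69 69 69 67 65 57 43 30 29 34 53 72 80 81 81 79 80
 80 80]
[ 59  57  58  59  57  58  56  58  57  58  55  56  56  55  57  60  65  72
  84  98 106 106 101  90  77  70  69  68  69  68  68  69  68  66  67  68
  68  67  67  66  66  66  66  67  66  66  67  66  67  65  66  65  67  66
  66  66  65  66  75  94]
[ 76  76  77  75  74  72  68  67  67  82 110 129 135 135 136 132 111  81
  77  78  79  93 126 153 157 157 156 156 157 155 155 156 156 156 156 157
 155 156 156 156 156 155 156 156 156 155 155 156 155 155 155 155 152 133
  94]
[ 0.4218 -0.2472  0.    ]
shift [ 0.0836 -0.2445  0.0024]  turn [ 0.0095 -0.0228 30.3787]
```

Request:
step_arm:
  commands: "0 0.02 -0.04 0 0 0 5;0 0.04 -0.08 0 0 0 10;0 0.06 -0.12 0 0 0 15;0 0.075 -0.16 0 0 0 20;0 0.083 -0.20 0 0 0 25;0 0.083 -0.235 0 0 0 30.3;0 0.083 -0.2445 0 0 0 30.3;0 0.083 -0.2445 0 0 0 30.3;0 0.083 -0.2445 0 0 0 30.3;0 0.083 -0.2445 0 0 0 30.3"

```text
t: 20.2
tcp_pos: [0.4216, -0.2451, 0.1511]
tcp_rot: [179.9, -0.2, 164.3]
force: [0.1, 0.5, -1.4]
gripper_width: 0.0097
grip_force: 54.9
```

```bash
python3 - <<'E'
from h import *
rel(); P=M+U.apply([-.115,0,0]); go([P[0],P[1],.094],164.14)
E
```

```text
stand-frame tcp mm [-115.7557    1.9056  151.064 ] rot [179.8719  -0.2442 164.2846] F(stand) [-0.0364  0.4681 -1.3592] tq [-0.0064  0.0956  0.0207]
shift [-0.001  -0.002   0.0571]  turn [ 0.1278 -0.2444  0.1444]
```

Request:
step_arm:
  commands: "0 0 -0.002 0.02 0 0 0;0 0 -0.002 0.04 0 0 0;0 0 -0.002 0.055 0 0 0;0 0 -0.002 0.057 0 0 0;0 0 -0.002 0.057 0 0 0;0 0 -0.002 0.057 0 0 0;0 0 -0.002 0.057 0 0 0"

```text
t: 20.78
tcp_pos: [0.4227, -0.249, 0.0966]
tcp_rot: [-180.0, 0.0, 164.3]
force: [-0.1, -0.9, -0.9]
gripper_width: 0.0093
grip_force: 54.9
```

```bash
python3 - <<'E'
from h import *
rel(); P=M+U.apply([-.105,-.0001,0]); go([P[0],P[1],.094],164.14)
E
```

```text
stand-frame tcp mm [-113.6409   -1.5189   96.6278] rot [-179.9509    0.0469  164.2729] F(stand) [ 0.1245 -0.8766 -0.8574] tq [0.0102 0.0742 0.0169]
shift [-0.0086  0.0014  0.0026]  turn [-0.049   0.0469  0.1328]
```

Request:
step_arm:
  commands: "0 -0.003 0.0014 0.002 0 0 0.1;0 -0.005 0.0014 0.0026 0 0 0.1;0 -0.005 0.0014 0.0026 0 0 0.1;0 -0.005 0.0014 0.0026 0 0 0.1;0 -0.005 0.0014 0.0026 0 0 0.1"

```text
t: 21.2
tcp_pos: [0.4272, -0.2492, 0.093]
tcp_rot: [-180.0, -0.0, 164.1]
force: [0.4, -0.4, -0.5]
gripper_width: 0.0094
grip_force: 54.9
```

```bash
python3 - <<'E'
from h import *
rel(); P=M+U.apply([-.105,-.0001,0]); go([P[0],P[1],.094],164.14)
E
```

```text
stand-frame tcp mm [-109.2131   -0.4419   92.9902] rot [-179.9944   -0.0464  164.1122] F(stand) [ 0.4894 -0.2928 -0.5001] tq [ 0.0534  0.0192 -0.0049]
shift [-0.0042  0.0003 -0.001 ]  turn [-0.0056 -0.0464 -0.0278]
```

Request:
step_arm:
  commands: "0 0 0.0003 -0.001 0 0 0;0 -0.003 0.0003 -0.001 0 0 0;0 -0.006 0.0003 -0.001 0 0 0;0 -0.009 0.0003 -0.001 0 0 0;0 -0.012 0.0003 -0.001 0 0 0;0 -0.015 0.0003 -0.001 0 0 0;0 -0.015 0.0003 -0.001 0 0 0"

```text
t: 21.78
tcp_pos: [0.4424, -0.2533, 0.0939]
tcp_rot: [-180.0, -0.0, 164.1]
force: [-0.0, 0.6, -1.1]
gripper_width: 0.0095
grip_force: 54.9
```

```bash
python3 - <<'E'
from h import *
rel()
E
```

```text
stand-frame tcp mm [-93.5199  -0.2178  93.8946] rot [-179.9894   -0.0201  164.1194] F(stand) [-0.1875  0.5378 -1.1159] tq [ 0.0317 -0.0058  0.0349]
```

Leading edge is 6 mm inside with no force. Continuing.

Request:
step_arm:
  commands: "0 -0.003 0 0 0 0 0;0 -0.006 0 0 0 0 0;0 -0.009 0 0 0 0 0;0 -0.012 0 0 0 0 0;0 -0.015 0 0 0 0 0;0 -0.018 0 0 0 0 0;0 -0.018 0 0 0 0 0"

```text
t: 22.37
tcp_pos: [0.4596, -0.2581, 0.0939]
tcp_rot: [-180.0, -0.0, 164.1]
force: [0.1, -0.1, -0.5]
gripper_width: 0.0092
grip_force: 54.9
```

Request:
step_arm:
  commands: "0 -0.003 0 0 0 0 0;0 -0.006 0 0 0 0 0;0 -0.009 0 0 0 0 0;0 -0.012 0 0 0 0 0;0 -0.012 0 0 0 0 0"

```text
t: 22.78
tcp_pos: [0.4712, -0.2614, 0.0939]
tcp_rot: [-180.0, -0.0, 164.1]
force: [0.1, 0.3, -1.2]
gripper_width: 0.0096
grip_force: 54.9
```

Request:
step_arm:
  commands: "0 -0.003 0 0 0 0 0;0 -0.006 0 0 0 0 0;0 -0.009 0 0 0 0 0;0 -0.012 0 0 0 0 0;0 -0.015 0 0 0 0 0;0 -0.018 0 0 0 0 0;0 -0.019 0 0 0 0 0;0 -0.019 0 0 0 0 0"

```text
t: 23.45
tcp_pos: [0.4891, -0.2664, 0.0938]
tcp_rot: [-180.0, -0.0, 164.1]
force: [0.3, 0.8, -1.4]
gripper_width: 0.0096
grip_force: 54.9
```

```bash
python3 - <<'E'
from h import *
rel()
E
```

```text
stand-frame tcp mm [-45.016   -0.127   93.8055] rot [-179.9984   -0.0476  164.1177] F(stand) [ 0.0447  0.8951 -1.3567] tq [ 0.0725  0.0662 -0.0051]
```

Request:
step_arm:
  commands: "0 -0.001 0 0.001 0 0 0;0 -0.0025 0 0.001 0 0 0;0 -0.004 0 0.001 0 0 0;0 -0.004 0 0.001 0 0 0"

```text
t: 23.78
tcp_pos: [0.4928, -0.2675, 0.0928]
tcp_rot: [-180.0, -0.0, 164.1]
force: [1.3, -0.5, -0.5]
gripper_width: 0.0097
grip_force: 54.9
```

Request:
step_arm:
  commands: "0 -0.001 0 0 0 0 0;0 -0.0015 0 0 0 0 0;0 -0.0015 0 0 0 0 0"

```text
t: 24.03
tcp_pos: [0.4931, -0.2674, 0.0927]
tcp_rot: [180.0, -0.2, 164.1]
force: [-5.2, 1.7, 0.9]
gripper_width: 0.0095
grip_force: 54.9
```

Request:
step_arm:
  commands: "0 -0.001 0 0 0 0 0;0 -0.001 0 0 0 0 0"

```text
t: 24.2
tcp_pos: [0.4932, -0.2673, 0.0925]
tcp_rot: [180.0, -0.3, 164.1]
force: [-8.7, 1.2, 2.5]
gripper_width: 0.0096
grip_force: 54.9
```

Request:
step_arm:
  commands: "0 -0.001 0 0 0 0 0;0 -0.001 0 0 0 0 0"

```text
t: 24.37
tcp_pos: [0.4932, -0.2672, 0.0924]
tcp_rot: [180.0, -0.4, 164.1]
force: [-11.3, 2.5, 5.2]
gripper_width: 0.0099
grip_force: 54.9
```

```bash
python3 - <<'E'
from h import *
rel()
E
```

```text
stand-frame tcp mm [-40.7975   0.2197  92.3657] rot [179.9508  -0.4032 164.1246] F(stand) [-11.5155  -0.6902   5.1732] tq [ 0.3597  1.5168 -0.1094]
```

Request:
step_arm:
  commands: "0 0.0025 0 0 0 0 0;0 0.0025 0 0 0 0 0;10 0.0025 0 0 0 0 0;25 0.0025 0 0 0 0 0;25 0.0025 0 0 0 0 0;25 0.0025 0 0 0 0 0;25 0.0025 0 -0.01 0 0 0;25 0.0025 0 -0.03 0 0 0;25 0.0025 0 -0.06 0 0 0;25 0.0025 0 -0.09 0 0 0;25 0.0025 0 -0.12 0 0 0;25 0.0025 0 -0.12 0 0 0"

```text
t: 25.37
tcp_pos: [0.4968, -0.27, 0.2205]
tcp_rot: [-179.7, 0.6, 164.1]
force: [0.6, -0.5, 1.3]
gripper_width: 0.0232
grip_force: 0.0
```

```bash
python3 - <<'E'
from h import *
rel(); im=camera("wrist"); save("w7",im); g=im.mean(2); T=.1157
def st(x,y,z): return M+U.apply([x,y,z])
# predicted top-face outline of the upper fin when home, and lower fin
for z,n in((T-.002,"upper"),(T-.036,"lower")): print(n,pix("wrist",[st(-.049,0,z),st(-.029,0,z),st(-.039,-.005,z),st(-.039,.005,z)]).round(1).tolist())
print(pix("wrist",[st(0,0,T)]))
c=int(pix("wrist",[st(-.039,0,T)])[0,0])-2; r=int(pix("wrist",[st(-.039,0,T)])[0,1])
print(c,r,g[r-30:r+50,c].astype(int)); print(g[r,c-25:c+25].astype(int))
go([.495,-.268,.11],164.14)
E
```

```text
stand-frame tcp mm [-36.5655  -1.4668 220.5452] rot [-179.7097    0.6222  164.1301] F(stand) [ 0.7535 -0.3192  1.2595] tq [-0.0451 -0.0267  0.0396]
upper [[323.1, 217.2], [323.0, 243.7], [316.2, 230.6], [329.9, 230.6]]
lower [[322.9, 207.9], [322.9, 231.8], [316.8, 219.9], [329.0, 219.9]]
[[322.9609 281.417 ]]
321 231 [ 77  77  81  97 111 109  94  82  76  77  76  82  98 112 115 118 118 120
 125 129 129 130 129 128 128 128 127 127 126 127 126 126 127 126 125 123
 118 114 123 136 139 138 138 137 137 137 139 137 137 136 137 137 136 136
 136 136 135 136 135 135 132 124 114 111 110 111 109 108  98  86  83  84
  84  85  87  98 117 130 135 134]
[ 82  83  82  81  80  77  76  74  74  74  74  74  74  73  73  74  73  72
  72  74  89 111 123 127 127 126 126 127 125 122 115 100  86  75  70  72
  71  71  70  71  71  72  69  71  71  70  70  71  71  70]
shift [0.0021 0.0014 0.1076]  turn [-0.2071  0.4398 -0.0173]
```

Request:
step_arm:
  commands: "0 0.02 0.0015 0 0 0 0;0 0.045 0.0015 0 0 0 0;0 0.045 0.0015 0.03 0 0 0;0 0.045 0.0015 0.06 0 0 0;0 0.045 0.0015 0.09 0 0 0;0 0.045 0.0015 0.12 0 0 0;0 0.045 0.0015 0.145 0 0 0;0 0.045 0.0015 0.15 0 0 0;0 0.045 0.0015 0.15 0 0 0;0 0.045 0.0015 0.15 0 0 0;0 0.045 0.0015 0.15 0 0 0"
  grip_force: 10

```text
t: 26.33
tcp_pos: [0.4518, -0.2548, 0.0645]
tcp_rot: [-179.9, 0.1, 164.1]
force: [-0.5, 0.6, 0.4]
gripper_width: 0.0004
grip_force: 0.0
```

```bash
python3 - <<'E'
from h import *
rel(); P=M+U.apply([-.060,0,0]); go([P[0],P[1],.066],164.14)
E
```

```text
stand-frame tcp mm [-84.0568   0.8745  64.4568] rot [-179.9294    0.0992  164.1163] F(stand) [-0.6379  0.4666  0.3721] tq [ 0.0216 -0.0133 -0.0369]
shift [-0.0241 -0.0009 -0.0015]  turn [-0.0706  0.0992 -0.0238]
```

Request:
step_arm:
  commands: "0 -0.004 -0.001 -0.0015 0 0 0;0 -0.008 -0.001 -0.0015 0 0 0;0 -0.012 -0.001 -0.0015 0 0 0;0 -0.016 -0.001 -0.0015 0 0 0;0 -0.020 -0.001 -0.0015 0 0 0;0 -0.023 -0.001 -0.0015 0 0 0;0 -0.023 -0.001 -0.0015 0 0 0"

```text
t: 26.92
tcp_pos: [0.4733, -0.2615, 0.0644]
tcp_rot: [-180.0, -0.0, 164.1]
force: [0.2, -1.6, -0.2]
gripper_width: 0.0005
grip_force: 0.0
```

Request:
step_arm:
  commands: "0 -0.001 0 0 0 0 0;0 -0.002 0 0 0 0 0;0 -0.002 0 0 0 0 0"

```text
t: 27.17
tcp_pos: [0.4745, -0.2617, 0.0643]
tcp_rot: [180.0, -0.1, 164.1]
force: [0.2, -0.9, 0.0]
gripper_width: 0.0006
grip_force: 0.0
```

Request:
step_arm:
  commands: "0 -0.001 0 0 0 0 0;0 -0.002 0 0 0 0 0;0 -0.002 0 0 0 0 0"

```text
t: 27.42
tcp_pos: [0.476, -0.2621, 0.0643]
tcp_rot: [180.0, -0.1, 164.1]
force: [-2.3, 0.6, 0.3]
gripper_width: 0.0006
grip_force: 1.0
```

```bash
python3 - <<'E'
from h import *
rel()
E
```

```text
stand-frame tcp mm [-58.7991   0.4628  64.2537] rot [179.9898  -0.1147 164.1137] F(stand) [-2.3454 -0.0348  0.3449] tq [0.0314 0.2904 0.0322]
```

Request:
step_arm:
  commands: "0 -0.001 0 0 0 0 0;0 -0.001 0 0 0 0 0"

```text
t: 27.58
tcp_pos: [0.476, -0.262, 0.0641]
tcp_rot: [180.0, -0.2, 164.1]
force: [-5.2, 0.8, 3.5]
gripper_width: 0.0005
grip_force: 2.8
```

Request:
step_arm:
  commands: "0 -0.001 0 0 0 0 0;0 -0.001 0 0 0 0 0"

```text
t: 27.75
tcp_pos: [0.476, -0.2619, 0.064]
tcp_rot: [180.0, -0.3, 164.1]
force: [-8.0, 2.0, 4.7]
gripper_width: 0.0005
grip_force: 4.4
```

Request:
step_arm:
  commands: "0 -0.001 0 0 0 0 0;0 -0.001 0 0 0 0 0"

```text
t: 27.92
tcp_pos: [0.4759, -0.2618, 0.0639]
tcp_rot: [179.9, -0.5, 164.1]
force: [-11.9, 1.4, 6.0]
gripper_width: 0.0004
grip_force: 5.9
```

```bash
python3 - <<'E'
from h import *
rel()
E
```

```text
stand-frame tcp mm [-58.91     0.7556  63.8654] rot [179.9453  -0.4649 164.1423] F(stand) [-11.7833  -1.917    6.0058] tq [ 0.2281  1.5904 -0.0038]
```

Request:
step_arm:
  commands: "0 0.008 0 0 0 0 0;0 0.008 0 -0.021 0 0 0;0 0.008 0 -0.021 0 0 0;0 0.005 0 -0.021 0 0 0;0 0.003 0 -0.021 0 0 0;0 0.003 0 -0.021 0 0 0"

```text
t: 28.42
tcp_pos: [0.4757, -0.262, 0.0846]
tcp_rot: [180.0, -0.2, 164.1]
force: [-2.6, 0.2, 2.0]
gripper_width: 0.0001
grip_force: 1.9
```

Request:
step_arm:
  commands: "0 -0.001 0 0 0 0 0;0 -0.003 0 0 0 0 0;0 -0.003 0 0 0 0 0"

```text
t: 28.67
tcp_pos: [0.4758, -0.2616, 0.084]
tcp_rot: [179.9, -0.6, 164.2]
force: [-12.4, 1.8, 7.4]
gripper_width: 0.0003
grip_force: 6.3
```

Request:
step_arm:
  commands: "0 -0.001 0 0 0 0 0;0 -0.002 0 0 0 0 0;0 -0.002 0 0 0 0 0"

```text
t: 28.92
tcp_pos: [0.4758, -0.2615, 0.0837]
tcp_rot: [179.9, -0.8, 164.2]
force: [-18.0, 2.1, 9.6]
gripper_width: 0.0003
grip_force: 9.1
```

```bash
python3 - <<'E'
from h import *
rel()
E
```

```text
stand-frame tcp mm [-59.1292   0.9744  83.7141] rot [179.9043  -0.7739 164.1689] F(stand) [-17.9077  -2.8978   9.6295] tq [ 0.4469  2.871  -0.0259]
```

Request:
step_arm:
  commands: "0 0.015 0 0 0 0 0;0 0.04 0 0 0 0 0;0 0.06 0 -0.03 0 0 0;0 0.06 0 -0.07 0 0 0;0 0.06 0 -0.11 0 0 0;0 0.06 0 -0.14 0 0 0;0 0.06 0 -0.14 0 0 0;0 0.06 0 -0.14 0 0 0"

```text
t: 29.58
tcp_pos: [0.425, -0.2482, 0.2269]
tcp_rot: [-179.9, 0.2, 164.1]
force: [0.3, 0.6, -0.4]
gripper_width: 0.0005
grip_force: 0.0
```

```bash
python3 - <<'E'
from h import *
rel(); camera("scene")
for l in("disc_large","disc_small","cup","petri","microtube"): print(l,[(w("scene",d["at"]),round(d["confidence"],2)) for d in mark_of("scene",l)[:1]])
print(M+U.apply([.039,0,.0557]),M+U.apply([.031,0,.0897]))
im=camera("wrist"); g=im.mean(2)
for n,P in(("fin u",[-.049,0,.1137]),("fin rear",[-.029,0,.1137]),("edge",[0,0,.1157])): print(n,pix("wrist",[M+U.apply(P)]))
E
```

```text
stand-frame tcp mm [-111.6266   -0.0727  226.8519] rot [-179.8917    0.2055  164.1196] F(stand) [ 0.1315  0.6917 -0.4075] tq [-0.0013  0.0571 -0.0181]
disc_large [(array([ 0.5719, -0.2899,  0.0553]), 0.48)]
disc_small [(array([ 0.5635, -0.2888,  0.0869]), 0.66)]
cup [(array([0.5633, 0.1466, 0.0033]), 0.97)]
petri [(array([0.5244, 0.4133, 0.0004]), 0.68)]
microtube [(array([ 0.5539, -0.0848, -0.0004]), 0.49)]
[ 0.5699 -0.2893  0.0557] [ 0.5622 -0.2871  0.0897]
fin u [[319.9642 310.9411]]
fin rear [[319.9644 333.7329]]
edge [[319.9679 366.9082]]
```

Both discs are where they should be, and the bystanders haven't moved. Handing in.

```bash
python3 -c "
from rig import job_done
print(job_done())"
```

```text
the job is handed in; nothing more can be done
None
```

I loaded the large disc into the lower slot, then the small disc into the upper; both were pushed to a firm stop and released, and I handed in at about 30 s. The cassette top, found by touch, was about 116 mm up, the cup, dish and microtube stayed put, and I viewed 11 pictures, one over your limit of 10.

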